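Close the dust filter box and hold its cover sealed

TASK

The new filter is already in the dust extractor's filter box: put the loose cover on the box, and only then turn the quarter-turn fastener on the cover until its wing lies along the cover's long sides, so that its foot lines up with the slot underneath. Then press the cover down against the springy seal as far as it goes and finish while still holding it pressed down with the gripper; do not let go. Leave the other things on the bench where they are.

Things in the scene. Friction and masses are not known exactly. Their poses are not given: they have to be found in the camera images.
- filter_box: Grey steel filter box fixed on the bench, open on top, 146 mm (x) by 186 mm (y, its long side), 58 mm high, a white pleated filter inside, a black hose stub on its +x side (to x = 101 mm, 52 mm high). Origin: centre of its underside, z up. The cover fits either way round; its origin is then 66 mm above this one, or 60 mm when fully pressed.
- mouth (a point): Centre of the box's mouth, level with the top of the unpressed black seal ring (122 x 162 mm) that the cover sits on, 66 mm above the box's origin; axes as the box. Steel guide lips stand in the middle of the four sides, inner faces at x = +-62.7 and y = +-82.7 mm (2.7 mm clear of the cover), upright to 6 mm above this point, then flaring outward up to 15 mm.
- slot (a point): Middle of the slot for the fastener's foot, 1 mm above the mouth: 16 mm wide (x) and 44 mm long (y, along the box's long side), in the top of a steel bridge 48 mm wide across the mouth.
- cover: Loose grey steel cover, an upside-down tray 120 mm (x) by 160 mm (y, its long side) by 20 mm high, 4 mm walls, 0.26 to 0.41 kg with the fastener in the middle of its top, by which it can be lifted. Origin: centre of its lower edge, z up. It starts flat on the bench.
- fastener (a joint): Quarter-turn fastener, turning about the cover's vertical centre axis. 0 = wing along the cover's long side (y), foot in line with the slot; positive = counter-clockwise from above. It starts at 0.7 to 1.35 rad, so turn it clockwise; its stops are at -0.6 and 1.65, so it can be overturned. Stiff (0.05 N m): it stays where left, also while the cover is carried by it.
- fastener_grip (a point): Middle of the fastener's steel wing, on its axis, 40 mm above the cover's origin. y along the wing, x across, z up. The wing is 44 mm long, 10 mm thick, 24 mm high; its top is 8 mm above this point, its lower edge 16 mm below, on a hub 26 mm across that stands 4 mm above the cover's top.
- foot (a point): Underside of the fastener's foot below the cover, 2 mm above the cover's lower edge, on the axis. The foot is 30 mm long (y, parallel to the wing) and 8 mm wide. Across the slot it stops pressing after about 1 mm; it enters when within about 0.17 rad of the slot's line.
- seal (a joint): How far the seal ring is pressed down, in m: 0 = up, 0.006 = fully down (rigid stop). Springy: it gives nothing below 6 N; 10.8 N from above press it fully. The cover's weight (2.5 to 4 N) counts towards this but does not press it alone; let go, the cover rises again.
- brush: Flat brush lying between the box and the cover; a bystander, leave it alone.
- spatula: Steel spatula lying near the robot; a bystander, leave it alone.
- cork_block: Cork block, 70 x 45 x 30 mm, in front of the brush; a bystander, leave it alone.
- amber_bottle: Amber bottle, 130 mm high, in the back row; a bystander, leave it alone.
- jar: Squat white jar, 70 mm high, in the back row; a bystander, leave it alone.
- swab_cup: White cup, 80 mm high, in the back row; a bystander, leave it alone.
- picture_frame: Wooden picture frame lying flat at the right side, about 280 x 220 x 18 mm; a bystander, leave it alone.
There are look-alikes about, which are no part of the job. Leave any brown look-alike of the cover alone.

How it is judged:
On the way, in this order (a step that is already met when the one before it is completed fails the run):
1. the cover sits level on the filter box's seal, between the guide lips (x of cover in the frame of filter_box between -0.006 and 0.006 m and y of cover in the frame of filter_box between -0.006 and 0.006 m and angle between the y axis of cover and the y axis of filter_box, either way round below 0.1 rad and angle between cover's own z axis and vertical below 0.06 rad and z of cover in the frame of filter_box below 0.07 m), for 0.2 s.
2. with the cover on the box, the fastener is turned in line with the slot (within 10 degrees) (all of step 1 and value of joint fastener between -0.17 and 0.17 rad), for 0.2 s.
At the end, for the whole second after the job is handed in: The cover is on the filter box (within 6 mm and 0.1 rad of square, level), the fastener is within 0.17 rad of the slot's line, the seal is pressed down by more than 4 of its 6 mm, and the gripper's fingers are still on the cover or its fastener with more than 3 N, through the last second (all of step 2 and value of joint seal above 0.004 m and contact force between the fingers and cover above 3 N); the arm keeps its last pose, push and grip.
It fails at once if another thing on the bench is moved by more than 3 cm (distance of any of brush, spatula, cork_block, amber_bottle, jar, swab_cup, picture_frame from where it was at the start of the episode above 0.03 m).
It also fails if it takes over 43 s, if anything falls off the work surface, if the arm or the gripper's body presses on something with over 40 N, if the wrist force passes 120 N, or if a joint passes its speed limit or range.

ROBOT

A 6-joint arm with a two-finger parallel gripper is mounted at the origin on the work surface. World frame = base frame: x ahead of the robot, y to its left, z up, the work surface at z = 0. Lengths are in m, angles in rad, forces in N, time in s.
With the tool pointing down it reaches from about 0.225 to 0.875 m from the base axis. Payload 3.4 kg.
Tool frame: the origin (TCP) lies at the very end of the fingers, on their centre line; the grasp point (between the pads) lies behind it (manip.grasp_offset is the z of the grasp point in the tool frame, in m); z points along the fingers, y is the line along which they close (so a half turn about z gives the same grasp; the last joint's range is limited). The gripper opens to 85 mm and grips with 20 to 120 N. Pads are 22 mm wide; open, the fingers measure 114 mm over their backs; the gripper's body (76 mm by 85 mm) begins 54 mm behind the grasp point. The pads swing forward as they close: fully open they stand 13 mm farther back than shut.
Start: joints at [1.094, 0.276, 1.505, -0, 1.361, -0.121], TCP at [0.2, 0.539, 0.231] pointing down, gripper open.
Joint ranges: [-2.89, 2.89], [-0.75, 2.08], [0.22, 2.7], [-1.18, 4.32], [0.11, 2.71], [-2.7, 2.7]. Speed limits (rad/s): [2.57, 2.57, 3.14, 3.14, 3.14, 3.14].

INTERFACE

Orientations are given as a unit quaternion [w, x, y, z].
In Python, from rig import manip gives the robot as it stands.
- The arm moves only by the shell command python3 -m pendant 'ROWS' [FORCE]. ROWS is JSON, a list of rows, each an object of numbers: "dx", "dy", "dz": the shift along the tool's x, y, z in m; "rx", "ry", "rz": the turn, a rotation vector about the tool's x, y, z in degrees; "hand": the finger opening in m, from 0 to 0.0854. In form: [{"dx": .., "dy": .., "dz": .., "rx": .., "ry": .., "rz": .., "hand": ..}, ...]. A call has 1 to 12 rows; each row shifts and turns the commanded pose from where the row before left it, along the tool's axes as they then stand; what a row does not reach is not made up. A row lasts 1/12 s, in which the tool goes at most 41.7 mm and 7.16 degrees, less where a joint would pass 70% of its speed; a pose out of reach is approached as far as the arm can. A call is refused whole if a number of a shift passes 0.0417 or a number of a turn 7.16, either way. A call with a gripper value outside its range is refused whole. The fingers move at their own pace and stop on an object; FORCE is the grip in N (left out, the last holds). Time passes only in rows, so rows that do not move let the fingers close. It gives the time, the measured TCP pose, the force, the opening and the grip force at its end, in the units of the state.
- manip.get_state(): the state, without advancing time (a new reading comes with each control period).
- manip.get_image(name): name is "side" or "top" or "wrist"; returns a dict with "frame" (400x640x3 uint8, red, green, blue), "fx", "fy", "cx", "cy" (pixels), "position" and "attitude" of the camera in the world; the wrist camera has in their place "mount" (4x4, takes a point from camera to tool coordinates, whose origin is the TCP and whose axes are the flange's). Camera axes: x right, y up, looking along -z (the intrinsics and any distortion apply to the point x, -y, -z); pixel columns grow to the right and rows downward; lengths in m; the calibration is good to about 2 mm. A picture is of the moment at which its call begins: read the wrist's pose just before it. There is no depth.
- manip.sign_off(): hands the job in; it is judged then, once.
The state is a dict: "clock": time; "qpos": joint angles; "qd": joint speeds; "effort": joint torques, N m; "position": TCP position; "ee_rot": TCP orientation; "contact_force": force on the tool from outside, world axes, zero at the start; "moment": the same for the moment, N m; "width": finger opening in m; "gripper_force": force on a finger pad.
Only numpy, scipy, OpenCV 4.12 (cv2) and the standard library are available. Lean on these libraries where they do the work, as an engineer would, in place of code of your own. Each camera call takes 0.05 s, during which the arm holds its last target. There are 200 camera calls.

## Working session

There is one attempt and no reset: what is moved stays moved. The work goes in short steps, Python scripts to look and compute and a shell command to move; the robot and the scene stay as the last step left them, time stands still between calls to the robot, and variables do not carry over. Pictures are saved under pics/ and viewed, at most 10 in all, crops included, and the job is handed in when it is done.

```bash
ls; mkdir -p pics
cat > h.py <<'E'
import numpy as np,cv2
from rig import manip
from scipy.spatial.transform import Rotation as R
def q2m(q): return R.from_quat([q[1],q[2],q[3],q[0]]).as_matrix()
def grab(n):
    s=manip.get_state(); d=manip.get_image(n)
    if 'mount' in d:
        T=np.eye(4);T[:3,:3]=q2m(s['ee_rot']);T[:3,3]=s['position'];d['T']=T@np.array(d['mount'])
    else:
        T=np.eye(4);a=np.array(d['attitude']);T[:3,:3]=q2m(a) if a.size==4 else a.reshape(3,3);T[:3,3]=d['position'];d['T']=T
    return d
def ray(d,u,v):
    r=d['T'][:3,:3]@np.array([(u-d['cx'])/d['fx'],-(v-d['cy'])/d['fy'],-1.]);return d['T'][:3,3],r/np.linalg.norm(r)
def onz(d,u,v,z):
    o,r=ray(d,u,v);return o+r*(z-o[2])/r[2]
def proj(d,p):
    c=d['T'][:3,:3].T@(np.asarray(p)-d['T'][:3,3]);return d['cx']+d['fx']*c[0]/-c[2],d['cy']-d['fy']*c[1]/-c[2]
def tri(d1,p1,d2,p2):
    o1,r1=ray(d1,*p1);o2,r2=ray(d2,*p2)
    t=np.linalg.lstsq(np.c_[r1,-r2],o2-o1,rcond=None)[0];a=o1+t[0]*r1;b=o2+t[1]*r2;return (a+b)/2,np.linalg.norm(a-b)
E
python3 - <<'E'
from h import *
import pickle
D={n:grab(n) for n in('top','side','wrist')}
pickle.dump(D,open('d0.pkl','wb'))
for n in D: print(n,{k:v for k,v in D[n].items() if k not in('frame',)})
cv2.imwrite('pics/top0.png',D['top']['frame'][...,::-1]);cv2.imwrite('pics/side0.png',D['side']['frame'][...,::-1])
cv2.imwrite('pics/wrist0.png',D['wrist']['frame'][...,::-1])
print(manip.get_state(),manip.grasp_offset)
E
```

```text
pics
top {'fx': 474.8015472710535, 'fy': 474.8015472710535, 'cx': 317.9538517155467, 'cy': 199.1630138171724, 'position': array([ 0.4159369 , -0.12994146,  1.37746491]), 'attitude': array([-0.70450332, -0.02422207,  0.03320578,  0.70850952]), 'T': array([[-0.00617673,  0.99668599, -0.0811103 ,  0.4159369 ],
       [-0.99990324, -0.0051449 ,  0.01292417, -0.12994146],
       [ 0.01246404,  0.08118228,  0.99662134,  1.37746491],
       [ 0.        ,  0.        ,  0.        ,  1.        ]])}
side {'fx': 406.31939018098365, 'fy': 406.31939018098365, 'cx': 319.81543127672387, 'cy': 195.21827810321443, 'position': array([ 0.21101397, -0.95479559,  0.91672807]), 'attitude': array([ 0.90572965,  0.38033028, -0.06998115, -0.17350884]), 'T': array([[ 0.92999465,  0.2610723 , -0.25874933,  0.21101397],
       [-0.36753609,  0.65048712, -0.66466814, -0.95479559],
       [-0.00521333,  0.71323753,  0.70090303,  0.91672807],
       [ 0.        ,  0.        ,  0.        ,  1.        ]])}
wrist {'fx': 353.2984357979517, 'fy': 353.2984357979517, 'cx': 317.96784538382997, 'cy': 203.73250089195264, 'mo
[... 618 characters left out ...]
os': array([ 1.09396076e+00,  2.76469983e-01,  1.50585143e+00,  1.02949838e-05,
        1.36068957e+00, -1.21003433e-01]), 'qd': array([-3.86974981e-05, -1.52504985e-03, -4.48274089e-03,  6.41956457e-04,
        2.03727663e-03, -1.98785866e-04]), 'effort': array([ 1.24850118e-03, -4.17148125e+01, -2.46031272e+01, -2.52901391e-04,
        7.70218670e-03,  3.75622153e-05]), 'position': array([0.20013479, 0.53862727, 0.23062324]), 'ee_rot': array([-2.13650336e-04,  1.76979937e-01,  9.84214204e-01, -6.76233577e-04]), 'contact_force': array([ 0.01385541, -0.23534809, -0.83946601]), 'moment': array([ 0.03460597,  0.044794  , -0.04935019]), 'gripper_force': 0.0, 'width': 0.0856358344014999} -0.0187
```

View pics/top0.png

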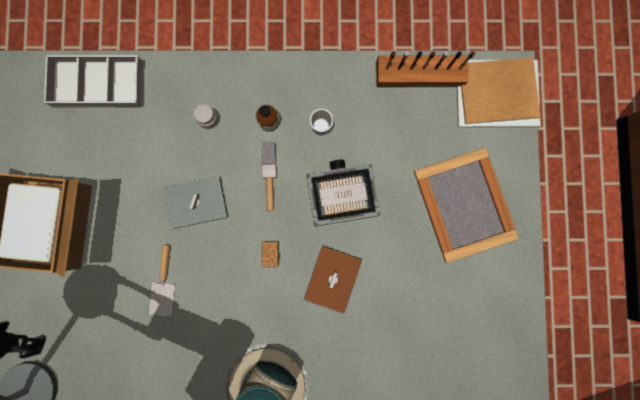

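View pics/side0.png

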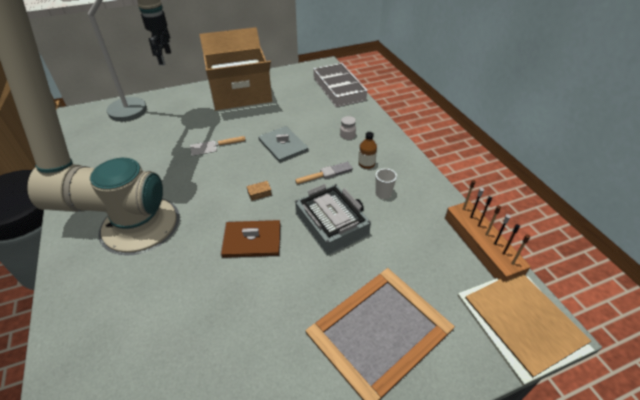

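The pictures show two candidates for the cover: the grey tray at top (195,202) / side (284,143), and a brown one at top (333,279) / side (251,238). The grey one fits ("grey steel", and brown is the decoy). The box is at top (343,194) / side (332,214), with its hose stub at top (337,163), towards world +x. I'll confirm with an enlarged crop.

Run:
```python
from h import *
import pickle
D=pickle.load(open('d0.pkl','rb'))
def c(n,u,v,w,h,W=400,H=300): return cv2.resize(D[n]['frame'][v:v+h,u:u+w,::-1],(W,H),interpolation=cv2.INTER_CUBIC)
a=np.hstack([c('top',155,172,80,60),c('top',296,154,100,75)]);b=np.hstack([c('side',250,115,64,48),c('side',284,174,100,75)])
cv2.imwrite('pics/crop0.png',np.vstack([a,b]))
for n,p in(('cover',(195,202)),('box',(343,194))):
  print(n,onz(D['top'],*p,.03))
```

```text
cover [0.51932638 0.20147797 0.03      ]
box [ 0.54000526 -0.21894245  0.03      ]
```

View pics/crop0.png

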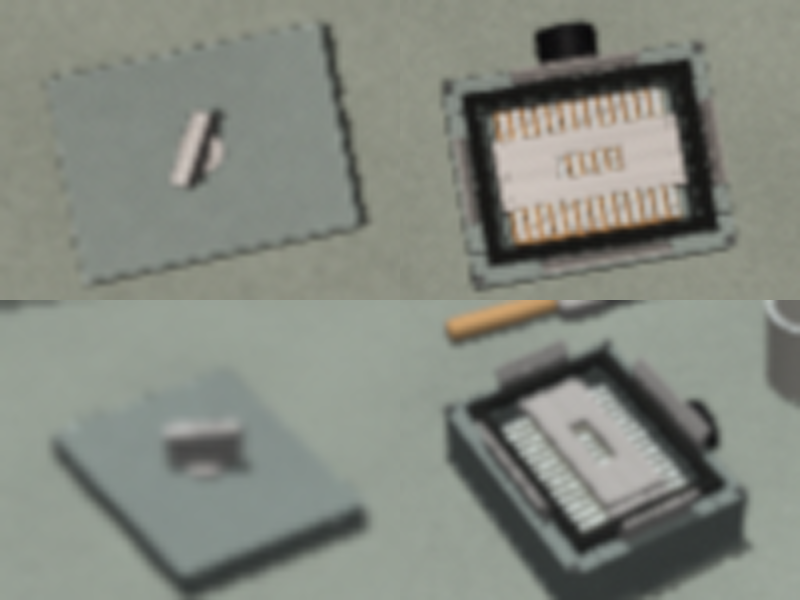

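The crop confirms it: the grey steel cover has its light wing at about 62° from the cover's long side, and the box has a bridge, slot, lips and hose. I'll move over the cover for wrist views.

```bash
python3 -m pendant '[{"dx":-0.0345,"dy":-0.017},{"dx":-0.0345,"dy":-0.017},{"dx":-0.0345,"dy":-0.017},{"dx":-0.0345,"dy":-0.017},{"dx":-0.0345,"dy":-0.017},{"dx":-0.0345,"dy":-0.017},{"dx":-0.0345,"dy":-0.017},{"dx":-0.0345,"dy":-0.017},{"dx":-0.0345,"dy":-0.017},{"dx":-0.0345,"dy":-0.017},{"dx":-0.0345,"dy":-0.017},{"dx":-0.0345,"dy":-0.017}]' 40
python3 -m pendant '[{},{},{},{}]'
python3 - <<'E'
from h import *
import pickle
d=grab('wrist');pickle.dump(d,open('w1.pkl','wb'));cv2.imwrite('pics/w1.png',d['frame'][...,::-1])
E
```

```text
invalid input
invalid input
```

View pics/w1.png

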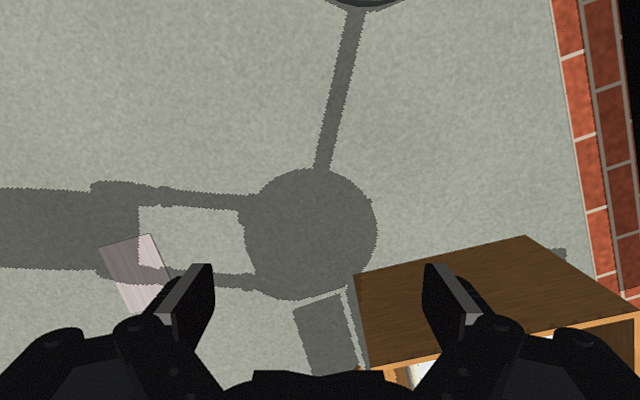

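The move was refused, so the picture is still the start view (spatula at (130,270), no cover). I'll retry with complete rows.

```bash
python3 -m pendant '[{"dx":-0.0345,"dy":-0.017,"dz":0,"rx":0,"ry":0,"rz":0,"hand":0.085},{"dx":-0.0345,"dy":-0.017,"dz":0,"rx":0,"ry":0,"rz":0,"hand":0.085},{"dx":-0.0345,"dy":-0.017,"dz":0,"rx":0,"ry":0,"rz":0,"hand":0.085},{"dx":-0.0345,"dy":-0.017,"dz":0,"rx":0,"ry":0,"rz":0,"hand":0.085},{"dx":-0.0345,"dy":-0.017,"dz":0,"rx":0,"ry":0,"rz":0,"hand":0.085},{"dx":-0.0345,"dy":-0.017,"dz":0,"rx":0,"ry":0,"rz":0,"hand":0.085},{"dx":-0.0345,"dy":-0.017,"dz":0,"rx":0,"ry":0,"rz":0,"hand":0.085},{"dx":-0.0345,"dy":-0.017,"dz":0,"rx":0,"ry":0,"rz":0,"hand":0.085},{"dx":-0.0345,"dy":-0.017,"dz":0,"rx":0,"ry":0,"rz":0,"hand":0.085},{"dx":-0.0345,"dy":-0.017,"dz":0,"rx":0,"ry":0,"rz":0,"hand":0.085},{"dx":-0.0345,"dy":-0.017,"dz":0,"rx":0,"ry":0,"rz":0,"hand":0.085},{"dx":-0.0345,"dy":-0.017,"dz":0,"rx":0,"ry":0,"rz":0,"hand":0.085}]' 40
python3 -m pendant '[{"dx":0,"dy":0,"dz":0,"rx":0,"ry":0,"rz":0,"hand":0.085},{"dx":0,"dy":0,"dz":0,"rx":0,"ry":0,"rz":0,"hand":0.085}]'
python3 - <<'E'
from h import *
import pickle
d=grab('wrist');pickle.dump(d,open('w1.pkl','wb'));cv2.imwrite('pics/w1b.png',d['frame'][...,::-1])
E
```

```text
clock: 1.2
position: [0.5182, 0.2019, 0.2313]
ee_rot: [-0.0, 0.177, 0.984, 0.0]
contact_force: [1.9, 0.6, 0.4]
width: 0.0851
gripper_force: 0.0
clock: 1.37
position: [0.5184, 0.202, 0.2307]
ee_rot: [-0.0, 0.179, 0.984, -0.0]
contact_force: [-0.2, 0.4, -0.3]
width: 0.0848
gripper_force: 0.0
```

View pics/w1b.png

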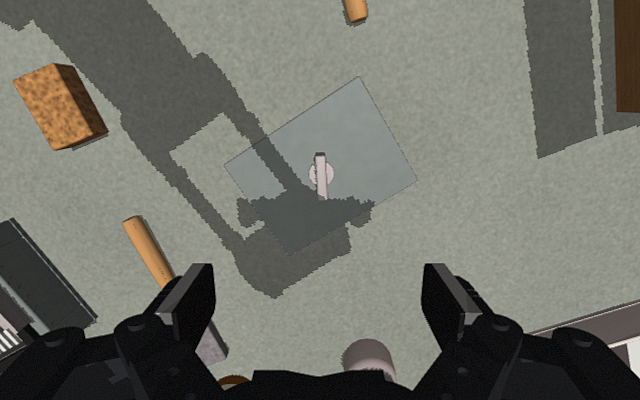

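The cover is at corners (360,76), (224,164) and (417,181), with the wing from (320,152) to (322,200) almost vertical in the picture, so the tool is already nearly aligned. I'll take a second wrist view from a shifted place and triangulate.

```bash
python3 -m pendant '[{"dx":-0.03,"dy":0.02,"dz":0,"rx":0,"ry":0,"rz":0,"hand":0.085},{"dx":-0.03,"dy":0.02,"dz":0,"rx":0,"ry":0,"rz":0,"hand":0.085},{"dx":-0.02,"dy":0.02,"dz":0,"rx":0,"ry":0,"rz":0,"hand":0.085},{"dx":0,"dy":0,"dz":0,"rx":0,"ry":0,"rz":0,"hand":0.085},{"dx":0,"dy":0,"dz":0,"rx":0,"ry":0,"rz":0,"hand":0.085}]'
python3 - <<'E'
from h import *
import pickle
d1=pickle.load(open('w1.pkl','rb'));d2=grab('wrist');pickle.dump(d2,open('w2.pkl','wb'))
P=onz(d1,321,178,.048);print('rough',P)
out=[]
for i,d in((1,d1),(2,d2)):
    u,v=map(int,proj(d,P)); print('px',u,v)
    f=d['frame'].astype(int); b=cv2.GaussianBlur(d['frame'],(3,3),0).astype(int)
    m=((b[...,0]-b[...,2]>-2)&(b[...,0]>60)).astype(np.uint8)
    x0,y0=max(u-40,0),max(v-40,0)
    w=np.zeros_like(m);w[y0:y0+80,x0:x0+80]=m[y0:y0+80,x0:x0+80]
    n,l,s,c=cv2.connectedComponentsWithStats(w)
    print(s[1:],c[1:])
    cr=d['frame'][max(0,v-100):v+100,max(0,u-133):u+133,::-1]
    out.append(cv2.resize(cr,(400,300),interpolation=cv2.INTER_CUBIC)); 
    z=cv2.resize(d['frame'][y0:y0+75,x0:x0+80,::-1],(400,300) ,interpolation=cv2.INTER_CUBIC) 
    out.append(cv2.resize(d['frame'][y0:y0+60,x0:x0+80,::-1],(400,300),interpolation=cv2.INTER_CUBIC)); print('off',x0,y0,'ctx',u-133,v-100)
cv2.imwrite('pics/w12.png',np.vstack([np.hstack(out[:2]),np.hstack(out[2:])]))
E
```

```text
clock: 1.83
position: [0.6126, 0.2338, 0.2303]
ee_rot: [-0.001, 0.176, 0.984, -0.0]
contact_force: [0.3, -0.8, -0.1]
width: 0.0849
gripper_force: 0.0
rough [0.51738555 0.20500122 0.048     ]
px 321 177
[[ 281  137   80   80 4347]
 [ 310  137    3    4    7]
 [ 331  137    2    3    6]
 [ 340  137    4    2    7]
 [ 345  137    3    2    5]
 [ 286  138    2    2    2]
 [ 289  138    1    1    1]
 [ 309  139    1    1    1]
 [ 281  147    5    4   10]
 [ 349  149    1    1    1]
 [ 360  153    1    1    1]
 [ 299  165    1    2    2]
 [ 296  166    1    1    1]
 [ 356  167    1    1    1]
 [ 360  166    1    2    2]
 [ 356  169    5    8   16]
 [ 359  169    2    2    4]
 [ 340  197    1    1    1]
 [ 335  215    1    1    1]
 [ 326  216    1    1    1]] [[319.91258339 180.07016333]
 [311.14285714 138.28571429]
 [331.5        138.        ]
 [341.71428571 137.42857143]
 [346.         137.6       ]
 [286.5        138.5       ]
 [289.         138.        ]
 [309.         139.        ]
 [282.6        148.2       ]
 [349.         149.        ]
 [360.         153.        ]
 [299.         165
[... 2165 characters left out ...]
.5       ]
 [277.          79.26666667]
 [289.          76.        ]
 [285.85        81.55      ]
 [271.61538462  82.92307692]
 [273.          85.        ]
 [280.          87.        ]
 [284.          87.        ]
 [285.          92.25      ]
 [286.          97.5       ]
 [288.66666667  98.        ]
 [283.54545455 106.18181818]
 [286.5        104.        ]
 [269.68421053 111.42105263]
 [279.71153846 123.62179487]
 [289.         116.        ]
 [263.         119.        ]
 [266.95       122.35      ]
 [218.         125.        ]
 [262.         124.        ]
 [210.         130.        ]
 [216.         131.        ]
 [266.6        130.2       ]
 [289.         131.        ]]
off 210 52 ctx 117 -8
```

View pics/w12.png

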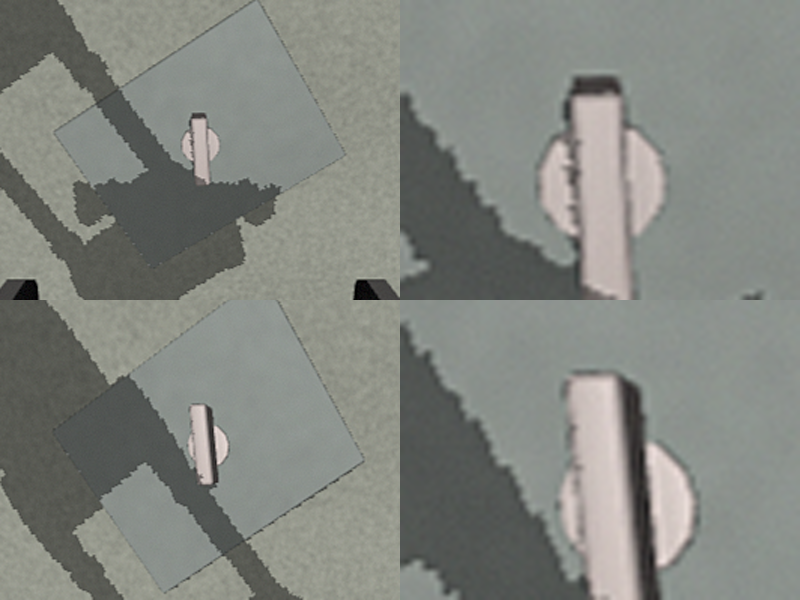

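Run:
```python
from h import *
import pickle
d1=pickle.load(open('w1.pkl','rb'));d2=pickle.load(open('w2.pkl','rb'));D=pickle.load(open('d0.pkl','rb'))
for n,a,b in(('far end',(320.4,156),(248.3,67.2)),('hub',(321.4,174.2),(255.5,93.6)),('L',(224.6,163.7),(151.6,84.5)),('Rt',(417.4,179),(359,102.4))): print(n,*tri(d1,a,d2,b))
for d,l,r in((d1,(224.6,163.7),(417.4,179)),(d2,(151.6,84.5),(359,102.4))):
    a,b=onz(d,*l,.02),onz(d,*r,.02);print('mid',(a+b)/2,'diag',np.linalg.norm(a-b))
print('hub z24',onz(d1,321.4,174.2,.024),onz(d2,255.5,93.6,.024))
a,b=onz(d1,417.4,179,.02),onz(d1,359.5,77,.02);e=a-b;print('side',np.linalg.norm(e),'yaw of x-axis',np.arctan2(e[1],e[0]))
a,b=onz(d2,359,102.4,.02),onz(d2,226.7,186.9,.02);e=a-b;print('long',np.linalg.norm(e),np.arctan2(e[1],e[0]))
f=[];
for d,p,q in((d1,(320.4,156),(322.7,201)),(d2,(248.3,67.2),(254.5,118.4))):
    a,b=onz(d,*p,.048),onz(d,*q,.048);e=a-b;print('wing mid',(a+b)/2,'len',np.linalg.norm(e),'ang',np.arctan2(e[1],e[0]))
# auto check: pink mask
for d,P in((d1,(.517,.205,.04)),(d2,(.517,.205,.04))):
    u,v=map(int,proj(d,P));g=d['frame'][v-40:v+40,u-30:u+30].astype(int);m=((g[...,0]>g[...,1]+2)&(g[...,0]>150)).astype(np.uint8)
    n,l,s,c=cv2.connectedComponentsWithStats(m);k=1+s[1:,4].argmax();print(s[k]+[u-30,v-40,0,0,0],cv2.fitLine(np.argwhere(l==k)[:,::-1].astype(np.float32),2,0,.01,.01).ravel())
print(manip.get_state()['qpos'])
```

```text
far end [0.49765845 0.21170164 0.04837053] 0.00018320698503119446
hub [0.51829605 0.2053858  0.02634633] 0.0002706951843952425
L [0.47533118 0.11538287 0.01842168] 0.001949808839304393
Rt [0.55987705 0.29553096 0.01730524] 0.0005257441078621297
mid [0.51692983 0.20605448 0.02      ] diag 0.19724684742600915
mid [0.51786684 0.20501685 0.02      ] diag 0.19859329263292727
hub z24 [0.51880117 0.2051083  0.024     ] [0.51807973 0.20515688 0.024     ]
side 0.11687873026418524 yaw of x-axis 0.20583464780063906
long 0.15778521179406357 1.7766240011421663
wing mid [0.51840047 0.205198   0.048     ] len 0.04347180886194884 ang 2.834388697486244
wing mid [0.51840357 0.20558519 0.048     ] len 0.043225205166286286 ang 2.8614766214144334
[316 156  18  44 475] [3.8594510e-02 9.9925494e-01 3.3191578e+01 4.0021053e+01]
[242  67  16  51 518] [ 0.11112468  0.9938065  28.80888    39.281853  ]
[ 2.57950929e-01  3.98392841e-01  1.32089132e+00  4.88354058e-04
  1.42483619e+00 -9.59304557e-01]
```

Heights agree with the text: wing top 48 mm, hub about 25 mm, cover top about 18 mm. The wing centre is (0.518, 0.205) at 163.2°, and the cover's long axis is at 101.8°. Next I'll look at the box with the wrist camera before carrying.

```bash
python3 -m pendant '[{"dx":-0.008,"dy":-0.0365,"dz":0,"rx":0,"ry":0,"rz":0,"hand":0.085},{"dx":-0.008,"dy":-0.0365,"dz":0,"rx":0,"ry":0,"rz":0,"hand":0.085},{"dx":-0.008,"dy":-0.0365,"dz":0,"rx":0,"ry":0,"rz":0,"hand":0.085},{"dx":-0.008,"dy":-0.0365,"dz":0,"rx":0,"ry":0,"rz":0,"hand":0.085},{"dx":-0.008,"dy":-0.0365,"dz":0,"rx":0,"ry":0,"rz":0,"hand":0.085},{"dx":-0.008,"dy":-0.0365,"dz":0,"rx":0,"ry":0,"rz":0,"hand":0.085},{"dx":-0.008,"dy":-0.0365,"dz":0,"rx":0,"ry":0,"rz":0,"hand":0.085},{"dx":-0.008,"dy":-0.0365,"dz":0,"rx":0,"ry":0,"rz":0,"hand":0.085},{"dx":-0.008,"dy":-0.0365,"dz":0,"rx":0,"ry":0,"rz":0,"hand":0.085},{"dx":-0.008,"dy":-0.0365,"dz":0,"rx":0,"ry":0,"rz":0,"hand":0.085},{"dx":-0.008,"dy":-0.0365,"dz":0,"rx":0,"ry":0,"rz":0,"hand":0.085},{"dx":-0.008,"dy":-0.0365,"dz":0,"rx":0,"ry":0,"rz":0,"hand":0.085}]'
python3 -m pendant '[{"dx":0,"dy":0,"dz":0,"rx":0,"ry":0,"rz":0,"hand":0.085},{"dx":0,"dy":0,"dz":0,"rx":0,"ry":0,"rz":0,"hand":0.085}]'
python3 - <<'E'
from h import *
import pickle
pickle.dump(grab('wrist'),open('b1.pkl','wb'))
E
python3 -m pendant '[{"dx":-0.03,"dy":0.01,"dz":-0.01,"rx":0,"ry":0,"rz":0,"hand":0.085},{"dx":-0.03,"dy":0.02,"dz":-0.01,"rx":0,"ry":0,"rz":0,"hand":0.085},{"dx":-0.01,"dy":0.01,"dz":-0.01,"rx":0,"ry":0,"rz":0,"hand":0.085},{"dx":0,"dy":0,"dz":0,"rx":0,"ry":0,"rz":0,"hand":0.085},{"dx":0,"dy":0,"dz":0,"rx":0,"ry":0,"rz":0,"hand":0.085}]'
python3 - <<'E'
from h import *
import pickle
d2=grab('wrist');pickle.dump(d2,open('b2.pkl','wb'));d1=pickle.load(open('b1.pkl','rb'))
o=[]
for d in(d1,d2):
    u,v=map(int,proj(d,(.54,-.219,.06)));u0=min(max(u-133,0),374);v0=min(max(v-150,0),100)
    o.append(cv2.resize(d['frame'][v0:v0+300,u0:u0+266,::-1],(400,450),interpolation=cv2.INTER_CUBIC));print(u,v,u0,v0)
cv2.imwrite('pics/b12.png',np.hstack(o))
E
```

```text
clock: 2.88
position: [0.5486, -0.212, 0.232]
ee_rot: [-0.0, 0.176, 0.984, 0.0]
contact_force: [1.1, -0.6, 0.4]
width: 0.0852
gripper_force: 0.0
clock: 3.05
position: [0.5489, -0.2124, 0.2316]
ee_rot: [-0.0, 0.178, 0.984, 0.0]
contact_force: [0.2, 1.1, 0.8]
width: 0.0848
gripper_force: 0.0
clock: 3.52
position: [0.6302, -0.1963, 0.2615]
ee_rot: [-0.0, 0.175, 0.985, 0.0]
contact_force: [-0.5, -0.7, -0.6]
width: 0.085
gripper_force: 0.0
307 176 174 26
262 95 129 0
```

View pics/b12.png

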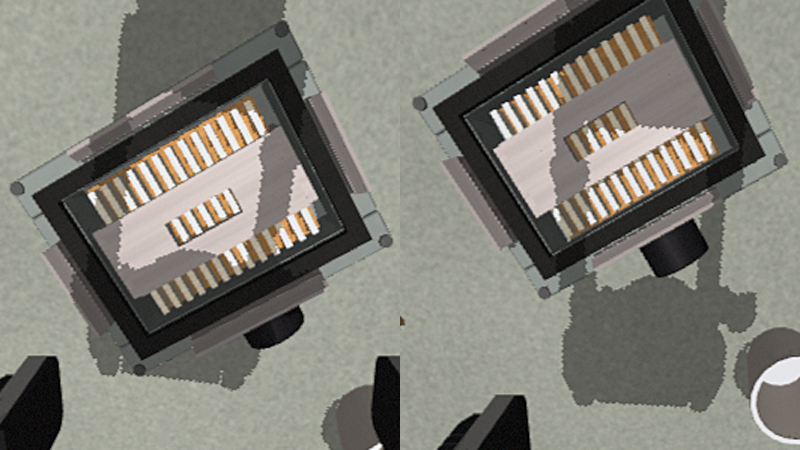

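The box shows clearly in both views: corner posts, black seal, bridge and slot (left about (204,218), right about (600,131) in crop pixels). I'll triangulate slot, seal and posts.

Run:
```python
from h import *
import pickle
d1=pickle.load(open('b1.pkl','rb'));d2=pickle.load(open('b2.pkl','rb'))
s=266/400;s2=300/450
A=lambda x,y:(174+x*s,26+y*s2)
B=lambda x,y:(129+(x-400)*s,y*s2)
pt={'postL':((17,188),(420,103)),'postR':((386,241),(780,161)),'postB':((139,370),(545,293)),'slot':((204,218),(600,131)),'sealL':((20,193),(434,108)),'sealR':((371,238),(766,160)),'sealB':((141,360),(543,279))}
T={}
for k,(a,b) in pt.items():
    T[k],e=tri(d1,A(*a),d2,B(*b));print(k,T[k].round(4),round(e,4))
print('post mid',(T['postL']+T['postR'])/2)
for d,f,i in((d1,A,0),(d2,B,1)):
    g=lambda k,z:onz(d,*f(*pt[k][i]),z)
    l,r,b=[g('post'+c,.058) for c in'LRB'];print('posts@58 mid',((l+r)/2).round(4),'L-B',np.linalg.norm(l-b),'R-B',np.linalg.norm(r-b),'yaw',np.arctan2(*(r-b)[1::-1]), np.arctan2(*(l-b)[1::-1]))
    l,r,b=[g('seal'+c,.066) for c in'LRB'];print('seal@66 mid',((l+r)/2).round(4),'L-B',np.linalg.norm(l-b),'R-B',np.linalg.norm(r-b),'yaw',np.arctan2(*(r-b)[1::-1]),np.arctan2(*(l-b)[1::-1]))
    print('slot',g('slot',.067).round(4))
    # auto dark ring
    m=(d['frame'].max(2)<45).astype(np.uint8);n,lab,st,c=cv2.connectedComponentsWithStats(m)
    u,v=map(int,proj(d,(.54,-.219,.06)));ks=[k for k in range(1,n) if st[k,0]<u<st[k,0]+st[k,2] and st[k,1]<v<st[k,1]+st[k,3]]
    for k in ks:
        if st[k,4]>1000:
            q=cv2.approxPolyDP(cv2.convexHull(np.argwhere(lab==k)[:,::-1].astype(np.int32)),6,True)[:,0];print(st[k],q.tolist(),[onz(d,*p,.066)[:2].round(4).tolist() for p in q])
```

```text
postL [ 0.4804 -0.3134  0.0595] 0.0002
postR [ 0.589  -0.1171  0.0594] 0.0004
postB [ 0.6168 -0.2924  0.0584] 0.0008
slot [ 0.5343 -0.215   0.0713] 0.0001
sealL [ 0.4839 -0.313   0.0518] 0.0062
sealR [ 0.5857 -0.1243  0.0542] 0.0008
sealB [ 0.6059 -0.2851  0.0702] 0.0002
post mid [ 0.53468661 -0.21524823  0.05947158]
posts@58 mid [ 0.5349 -0.2154  0.058 ] L-B 0.1383214785269343 R-B 0.17856793658797745 yaw 1.7263772622324258 -2.9876282542259585
seal@66 mid [ 0.5327 -0.2184  0.066 ] L-B 0.12626716629619356 R-B 0.1621574454493698 yaw 1.7306932689192724 -2.947724076846834
slot [ 0.5351 -0.2153  0.067 ]
[ 196   59  225  207 7726] [[420, 185], [268, 265], [196, 156], [358, 59]] [[0.5818, -0.1269], [0.6067, -0.2857], [0.4874, -0.304], [0.4623, -0.1453]]
posts@58 mid [ 0.5346 -0.2155  0.058 ] L-B 0.13853399093826557 R-B 0.17729883518214604 yaw 1.7278013104700338 -2.983853732732452
seal@66 mid [ 0.5361 -0.2152  0.066 ] L-B 0.12036065133954288 R-B 0.16186926280404698 yaw 1.7038351307416029 -2.9961443817028273
slot [ 0.534  -0.2155  0.067 ]
[ 151    0  221  186 7046] [[371, 103], [225, 185], [151, 72], [261, 0], [320, 0]] [[0.5814, -0.1264], [0.6058, -0.2854], [0.4871, -0.3046], [0.468, -0.1889], [0.4854, -0.1415]]
```

Box centre is (0.5346, -0.2155) from the seal ring (161 x 121 mm), the posts and the slot alike. Its long axis is at 98.8°, so the cover needs 3° clockwise. Back to the cover, turning the tool -3.5°.

```bash
python3 -m pendant '[{"dx":0.0204,"dy":0.0282,"dz":0,"rx":0,"ry":0,"rz":0,"hand":0.085},{"dx":0.0204,"dy":0.0282,"dz":0,"rx":0,"ry":0,"rz":0,"hand":0.085},{"dx":0.0204,"dy":0.0282,"dz":0,"rx":0,"ry":0,"rz":0,"hand":0.085},{"dx":0.0204,"dy":0.0282,"dz":0,"rx":0,"ry":0,"rz":0,"hand":0.085},{"dx":0.0204,"dy":0.0282,"dz":0,"rx":0,"ry":0,"rz":0,"hand":0.085},{"dx":0.0204,"dy":0.0282,"dz":0,"rx":0,"ry":0,"rz":0,"hand":0.085},{"dx":0.0204,"dy":0.0282,"dz":0,"rx":0,"ry":0,"rz":0,"hand":0.085},{"dx":0.0204,"dy":0.0282,"dz":0,"rx":0,"ry":0,"rz":0,"hand":0.085},{"dx":0.0204,"dy":0.0282,"dz":0,"rx":0,"ry":0,"rz":0,"hand":0.085},{"dx":0.0204,"dy":0.0282,"dz":0,"rx":0,"ry":0,"rz":0,"hand":0.085},{"dx":0.0204,"dy":0.0282,"dz":0,"rx":0,"ry":0,"rz":0,"hand":0.085},{"dx":0.0204,"dy":0.0282,"dz":0,"rx":0,"ry":0,"rz":0,"hand":0.085}]' >/dev/null
python3 -m pendant '[{"dx":0,"dy":0,"dz":0.03,"rx":0,"ry":0,"rz":-3.5,"hand":0.06},{"dx":0,"dy":0,"dz":0.03,"rx":0,"ry":0,"rz":0,"hand":0.06},{"dx":0,"dy":0,"dz":0.03,"rx":0,"ry":0,"rz":0,"hand":0.06},{"dx":0,"dy":0,"dz":0.03,"rx":0,"ry":0,"rz":0,"hand":0.06},{"dx":0,"dy":0,"dz":0.02,"rx":0,"ry":0,"rz":0,"hand":0.06},{"dx":0,"dy":0,"dz":0,"rx":0,"ry":0,"rz":0,"hand":0.06},{"dx":0,"dy":0,"dz":0,"rx":0,"ry":0,"rz":0,"hand":0.06}]'
python3 - <<'E'
from h import *
s=manip.get_state();M=q2m(s['ee_rot']);e=np.array([.5183,.2053,.029])-s['position'];print('go (tool axes)',M.T@e,'tool x ang',np.degrees(np.arctan2(M[1,0],M[0,0])))
E
```

```text
clock: 5.15
position: [0.5164, 0.2029, 0.1206]
ee_rot: [-0.002, 0.147, 0.989, -0.001]
contact_force: [0.0, 0.1, 0.2]
width: 0.0601
gripper_force: 0.0
go (tool axes) [-0.00135015  0.00301301  0.09155437] tool x ang 163.11561458148057
```

```bash
python3 -m pendant '[{"dx":-0.0013,"dy":0.003,"dz":0.02,"rx":0,"ry":0,"rz":0,"hand":0.06},{"dx":0,"dy":0,"dz":0.02,"rx":0,"ry":0,"rz":0,"hand":0.06},{"dx":0,"dy":0,"dz":0.02,"rx":0,"ry":0,"rz":0,"hand":0.06},{"dx":0,"dy":0,"dz":0.02,"rx":0,"ry":0,"rz":0,"hand":0.06},{"dx":0,"dy":0,"dz":0.011,"rx":0,"ry":0,"rz":0,"hand":0.06},{"dx":0,"dy":0,"dz":0,"rx":0,"ry":0,"rz":0,"hand":0.06},{"dx":0,"dy":0,"dz":0,"rx":0,"ry":0,"rz":0,"hand":0.06}]'
python3 -m pendant '[{"dx":0,"dy":0,"dz":0,"rx":0,"ry":0,"rz":0,"hand":0.02},{"dx":0,"dy":0,"dz":0,"rx":0,"ry":0,"rz":0,"hand":0.02},{"dx":0,"dy":0,"dz":0,"rx":0,"ry":0,"rz":0,"hand":0.0},{"dx":0,"dy":0,"dz":0,"rx":0,"ry":0,"rz":0,"hand":0},{"dx":0,"dy":0,"dz":0,"rx":0,"ry":0,"rz":0,"hand":0},{"dx":0,"dy":0,"dz":0,"rx":0,"ry":0,"rz":0,"hand":0}]' 60
```

```text
clock: 5.73
position: [0.5214, 0.2061, 0.0317]
ee_rot: [0.001, 0.147, 0.989, 0.0]
contact_force: [0.4, 0.5, 0.0]
width: 0.0603
gripper_force: 0.0
clock: 6.23
position: [0.5211, 0.2059, 0.0314]
ee_rot: [0.001, 0.147, 0.989, 0.0]
contact_force: [-1.8, -1.1, 5.9]
width: 0.0085
gripper_force: 59.4
```

Held (opening 8.5 mm, 59 N). Lift and check the hold.

```bash
python3 -m pendant '[{"dx":0,"dy":0,"dz":-0.005,"rx":0,"ry":0,"rz":0,"hand":0},{"dx":0,"dy":0,"dz":-0.015,"rx":0,"ry":0,"rz":0,"hand":0},{"dx":0,"dy":0,"dz":-0.02,"rx":0,"ry":0,"rz":0,"hand":0},{"dx":0,"dy":0,"dz":-0.025,"rx":0,"ry":0,"rz":0,"hand":0},{"dx":0,"dy":0,"dz":-0.025,"rx":0,"ry":0,"rz":0,"hand":0},{"dx":0,"dy":0,"dz":-0.025,"rx":0,"ry":0,"rz":0,"hand":0},{"dx":0,"dy":0,"dz":-0.015,"rx":0,"ry":0,"rz":0,"hand":0},{"dx":0,"dy":0,"dz":0,"rx":0,"ry":0,"rz":0,"hand":0},{"dx":0,"dy":0,"dz":0,"rx":0,"ry":0,"rz":0,"hand":0}]'
python3 - <<'E'
from h import *
d=grab('wrist');cv2.imwrite('pics/lift.png',d['frame'][...,::-1])
s=manip.get_state();M=q2m(s['ee_rot']);e=np.array([.5346,-.2155,s['position'][2]])-s['position'];print('go',M.T@e,'tool x ang',np.degrees(np.arctan2(M[1,0],M[0,0])),s['contact_force'],s['moment'])
E
```

```text
clock: 6.98
position: [0.5207, 0.2061, 0.1606]
ee_rot: [0.0, 0.147, 0.989, 0.0]
contact_force: [-0.9, 0.0, -3.3]
width: 0.0085
gripper_force: 58.7
go [-1.36512751e-01 -3.98902297e-01  9.92894551e-05] tool x ang 163.1170619751265 [ 0.4450973  -0.3744062  -3.14446823] [-0.06029708  0.01394116 -0.0049695 ]
```

View pics/lift.png

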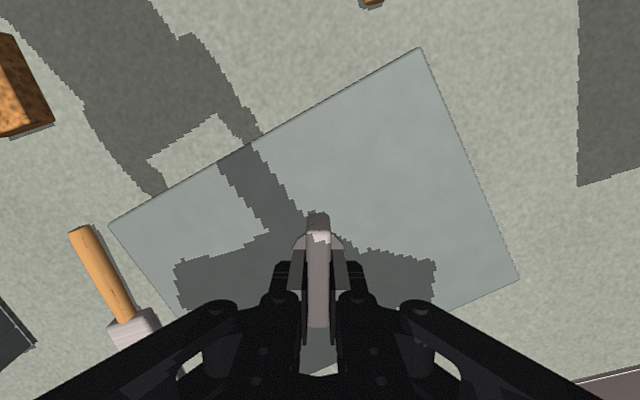

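The cover hangs level with corners at (109,222), (420,47) and (520,279). From these I'll get its centre and yaw in the hand.

Run:
```python
from h import *
s=manip.get_state();d=grab('wrist');z=s['position'][2]-.0114
g=cv2.cvtColor(d['frame'],cv2.COLOR_RGB2GRAY)
c=cv2.cornerSubPix(g,np.float32([[109,222],[420,47],[520,279]]),(6,6),(-1,-1),(3,30,.01));print(c.tolist())
l,t,r=[onz(d,*p,z) for p in c];print('mid',(l+r)/2,'l-t',np.linalg.norm(l-t),'r-t',np.linalg.norm(r-t))
a,b=t-l,r-t;ya=np.degrees(np.arctan2(a[1],a[0]));yb=np.degrees(np.arctan2(b[1],b[0]));print(ya,yb)
M=q2m(s['ee_rot']);m=(l+r)/2;m[2]=s['position'][2];print('offset tool',M.T@(m-s['position']));
e=np.array([.5346,-.2155,m[2]])-m;print('go',M.T@e,s['position'])
```

```text
[[106.24253845214844, 225.32057189941406], [418.7369079589844, 46.07914733886719], [519.9425659179688, 276.0890808105469]]
mid [0.51635344 0.20639258 0.14797329] l-t 0.15975359966502994 r-t 0.11845777345323234
101.99290637315174 12.245013477116084
offset tool [ 3.47209827e-03 -4.92308889e-04  5.73268595e-06]
go [-1.39984849e-01 -3.98409988e-01  9.35567692e-05] [0.51981888 0.20585532 0.15937329]
```

```bash
python3 -m pendant '[{"dx":-0.005,"dy":-0.0142,"dz":0,"rx":0,"ry":0,"rz":0,"hand":0},{"dx":-0.01,"dy":-0.0284,"dz":0,"rx":0,"ry":0,"rz":0,"hand":0},{"dx":-0.01,"dy":-0.0284,"dz":0,"rx":0,"ry":0,"rz":0,"hand":0},{"dx":-0.01,"dy":-0.0284,"dz":0,"rx":0,"ry":0,"rz":0,"hand":0},{"dx":-0.01,"dy":-0.0284,"dz":0,"rx":0,"ry":0,"rz":0,"hand":0},{"dx":-0.01,"dy":-0.0284,"dz":0,"rx":0,"ry":0,"rz":0,"hand":0},{"dx":-0.01,"dy":-0.0284,"dz":0,"rx":0,"ry":0,"rz":0,"hand":0},{"dx":-0.01,"dy":-0.0284,"dz":0,"rx":0,"ry":0,"rz":0,"hand":0},{"dx":-0.01,"dy":-0.0284,"dz":0,"rx":0,"ry":0,"rz":0,"hand":0},{"dx":-0.01,"dy":-0.0284,"dz":0,"rx":0,"ry":0,"rz":0,"hand":0},{"dx":-0.01,"dy":-0.0284,"dz":0,"rx":0,"ry":0,"rz":0,"hand":0},{"dx":-0.01,"dy":-0.0284,"dz":0,"rx":0,"ry":0,"rz":0,"hand":0}]' >/dev/null
python3 -m pendant '[{"dx":-0.01,"dy":-0.0284,"dz":0,"rx":0,"ry":0,"rz":0,"hand":0},{"dx":-0.01,"dy":-0.0284,"dz":0,"rx":0,"ry":0,"rz":0,"hand":0},{"dx":-0.0047,"dy":-0.0142,"dz":0,"rx":0,"ry":0,"rz":0,"hand":0},{"dx":0,"dy":0,"dz":0,"rx":0,"ry":0,"rz":1.6,"hand":0},{"dx":0,"dy":0,"dz":0,"rx":0,"ry":0,"rz":1.6,"hand":0},{"dx":0,"dy":0,"dz":0,"rx":0,"ry":0,"rz":0,"hand":0},{"dx":0,"dy":0,"dz":0,"rx":0,"ry":0,"rz":0,"hand":0},{"dx":0,"dy":0,"dz":0,"rx":0,"ry":0,"rz":0,"hand":0}]'
python3 - <<'E'
from h import *
d=grab('wrist');s=manip.get_state();M=q2m(s['ee_rot']);p=s['position']
z=p[2]-.0114;g=cv2.cvtColor(d['frame'],cv2.COLOR_RGB2GRAY)
c=cv2.cornerSubPix(g,np.float32([[106,225],[419,46],[520,276]]),(7,7),(-1,-1),(3,30,.01));print(c.tolist())
l,t,r=[onz(d,*q,z) for q in c];m=(l+r)/2;print('cam mid',m,np.degrees(np.arctan2(*(t-l)[1::-1])),np.degrees(np.arctan2(*(r-t)[1::-1])))
e=np.array([.5346,-.2155,p[2]])-(p+M@[.003,-.0003,0]);print('go',M.T@e,'ang',np.degrees(np.arctan2(M[1,0],M[0,0])),p)
E
```

```text
clock: 8.75
position: [0.5385, -0.2143, 0.1595]
ee_rot: [-0.001, 0.174, 0.985, 0.0]
contact_force: [-0.4, -1.0, -2.7]
width: 0.0083
gripper_force: 58.9
[[106.15388488769531, 224.85745239257812], [419.3302917480469, 45.61491775512695], [519.7749633789062, 277.7137145996094]]
cam mid [ 0.53530573 -0.21354186  0.14834863] 98.79265253798683 8.794594500945882
go [ 3.97963637e-04 -2.20281370e-03  2.82094524e-06] ang 159.97857383675506 [ 0.5386495  -0.21431181  0.15974863]
```

```bash
python3 -m pendant '[{"dx":0.0,"dy":-0.002,"dz":0,"rx":0,"ry":0,"rz":0,"hand":0},{"dx":0,"dy":0,"dz":0.015,"rx":0,"ry":0,"rz":0,"hand":0},{"dx":0,"dy":0,"dz":0.015,"rx":0,"ry":0,"rz":0,"hand":0},{"dx":0,"dy":0,"dz":0.012,"rx":0,"ry":0,"rz":0,"hand":0},{"dx":0,"dy":0,"dz":0.008,"rx":0,"ry":0,"rz":0,"hand":0},{"dx":0,"dy":0,"dz":0,"rx":0,"ry":0,"rz":0,"hand":0},{"dx":0,"dy":0,"dz":0,"rx":0,"ry":0,"rz":0,"hand":0}]'
python3 -m pendant '[{"dx":0,"dy":0,"dz":0.003,"rx":0,"ry":0,"rz":0,"hand":0},{"dx":0,"dy":0,"dz":0.003,"rx":0,"ry":0,"rz":0,"hand":0},{"dx":0,"dy":0,"dz":0.003,"rx":0,"ry":0,"rz":0,"hand":0},{"dx":0,"dy":0,"dz":0.002,"rx":0,"ry":0,"rz":0,"hand":0},{"dx":0,"dy":0,"dz":0,"rx":0,"ry":0,"rz":0,"hand":0},{"dx":0,"dy":0,"dz":0,"rx":0,"ry":0,"rz":0,"hand":0}]'
```

```text
clock: 9.38
position: [0.5382, -0.2168, 0.1102]
ee_rot: [-0.0, 0.174, 0.985, 0.0]
contact_force: [0.0, 0.2, -2.6]
width: 0.0089
gripper_force: 58.9
clock: 9.88
position: [0.5382, -0.2168, 0.0992]
ee_rot: [-0.0, 0.174, 0.985, 0.0]
contact_force: [-0.8, 0.4, -2.1]
width: 0.0087
gripper_force: 58.9
```

Still hanging (-2.1 N) at 0.099, just above the expected seat at about 0.097. I'll go down gently.

```bash
python3 -m pendant '[{"dx":0,"dy":0,"dz":0.001,"rx":0,"ry":0,"rz":0,"hand":0},{"dx":0,"dy":0,"dz":0.001,"rx":0,"ry":0,"rz":0,"hand":0},{"dx":0,"dy":0,"dz":0,"rx":0,"ry":0,"rz":0,"hand":0},{"dx":0,"dy":0,"dz":0,"rx":0,"ry":0,"rz":0,"hand":0}]'
python3 -m pendant '[{"dx":0,"dy":0,"dz":0.001,"rx":0,"ry":0,"rz":0,"hand":0},{"dx":0,"dy":0,"dz":0,"rx":0,"ry":0,"rz":0,"hand":0},{"dx":0,"dy":0,"dz":0,"rx":0,"ry":0,"rz":0,"hand":0},{"dx":0,"dy":0,"dz":0,"rx":0,"ry":0,"rz":0,"hand":0}]'
```

```text
clock: 10.22
position: [0.5384, -0.217, 0.0975]
ee_rot: [0.0, 0.174, 0.985, -0.0]
contact_force: [0.6, -0.2, -1.4]
width: 0.0086
gripper_force: 59.1
clock: 10.55
position: [0.5384, -0.217, 0.0968]
ee_rot: [0.0, 0.174, 0.985, -0.0]
contact_force: [-1.1, 0.2, 3.1]
width: 0.0084
gripper_force: 59.7
```

Seated: upward force at the expected height, lateral forces about 0. Step 1 has held for more than 0.2 s. Now I'll turn the fastener 61° clockwise about the cover axis, which is 3 mm along +x of the tool.

```bash
python3 -m pendant '[{"dx":0,"dy":-0.00027,"dz":0,"rx":0,"ry":0,"rz":5.1,"hand":0},{"dx":0,"dy":-0.00027,"dz":0,"rx":0,"ry":0,"rz":5.1,"hand":0},{"dx":0,"dy":-0.00027,"dz":0,"rx":0,"ry":0,"rz":5.1,"hand":0},{"dx":0,"dy":-0.00027,"dz":0,"rx":0,"ry":0,"rz":5.1,"hand":0},{"dx":0,"dy":-0.00027,"dz":0,"rx":0,"ry":0,"rz":5.1,"hand":0},{"dx":0,"dy":-0.00027,"dz":0,"rx":0,"ry":0,"rz":5.1,"hand":0},{"dx":0,"dy":-0.00027,"dz":0,"rx":0,"ry":0,"rz":5.1,"hand":0},{"dx":0,"dy":-0.00027,"dz":0,"rx":0,"ry":0,"rz":5.1,"hand":0},{"dx":0,"dy":-0.00027,"dz":0,"rx":0,"ry":0,"rz":5.1,"hand":0},{"dx":0,"dy":-0.00027,"dz":0,"rx":0,"ry":0,"rz":5.1,"hand":0},{"dx":0,"dy":-0.00027,"dz":0,"rx":0,"ry":0,"rz":5.1,"hand":0},{"dx":0,"dy":-0.00027,"dz":0,"rx":0,"ry":0,"rz":5.1,"hand":0}]'
python3 -m pendant '[{"dx":0,"dy":0,"dz":0,"rx":0,"ry":0,"rz":0,"hand":0},{"dx":0,"dy":0,"dz":0,"rx":0,"ry":0,"rz":0,"hand":0},{"dx":0,"dy":0,"dz":0,"rx":0,"ry":0,"rz":0,"hand":0}]'
python3 - <<'E'
from h import *
d=grab('wrist');t=grab('top');s=manip.get_state();M=q2m(s['ee_rot']);print('ang',np.degrees(np.arctan2(M[1,0],M[0,0])),'moment',s['moment'],s['contact_force'],s['qpos'])
a=cv2.resize(d['frame'][...,::-1],(800,500));cv2.imwrite('pics/turn.png',a)
E
```

```text
clock: 11.55
position: [0.5367, -0.2185, 0.0967]
ee_rot: [0.0, 0.653, 0.757, 0.001]
contact_force: [0.5, 3.0, 4.1]
width: 0.0084
gripper_force: 59.8
clock: 11.8
position: [0.5366, -0.2185, 0.0966]
ee_rot: [0.0, 0.651, 0.759, 0.001]
contact_force: [0.7, 3.4, 3.7]
width: 0.0085
gripper_force: 59.8
ang 98.76787830998455 moment [ 0.6385528 -0.386878   0.0160287] [1.38163896 4.30359792 3.83808172] [-5.07633036e-01  3.86472178e-01  1.69657013e+00  1.54108099e-03
  1.05752310e+00 -6.61417059e-01]
```

View pics/turn.png

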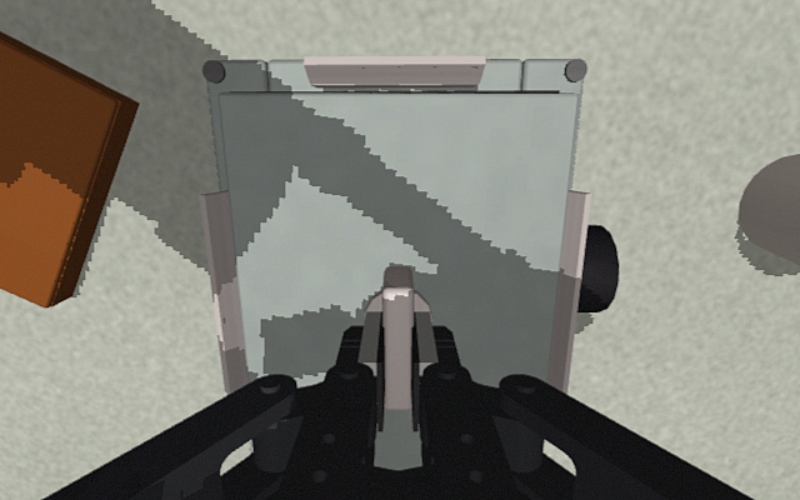

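The picture shows the cover square between the lips: its far edge at row 93 is parallel to the posts at rows 70–71. The wing lies along the long side (x≈398, vertical). I'll ease the small side force and press down.

```bash
python3 -m pendant '[{"dx":0.001,"dy":0,"dz":0,"rx":0,"ry":0,"rz":0,"hand":0},{"dx":0,"dy":0,"dz":0.0015,"rx":0,"ry":0,"rz":0,"hand":0},{"dx":0,"dy":0,"dz":0.0015,"rx":0,"ry":0,"rz":0,"hand":0},{"dx":0,"dy":0,"dz":0.001,"rx":0,"ry":0,"rz":0,"hand":0},{"dx":0,"dy":0,"dz":0,"rx":0,"ry":0,"rz":0,"hand":0},{"dx":0,"dy":0,"dz":0,"rx":0,"ry":0,"rz":0,"hand":0}]' 80
python3 -m pendant '[{"dx":0,"dy":0,"dz":0.001,"rx":0,"ry":0,"rz":0,"hand":0},{"dx":0,"dy":0,"dz":0.001,"rx":0,"ry":0,"rz":0,"hand":0},{"dx":0,"dy":0,"dz":0,"rx":0,"ry":0,"rz":0,"hand":0},{"dx":0,"dy":0,"dz":0,"rx":0,"ry":0,"rz":0,"hand":0},{"dx":0,"dy":0,"dz":0,"rx":0,"ry":0,"rz":0,"hand":0}]'
```

```text
clock: 12.4
position: [0.5366, -0.2185, 0.0928]
ee_rot: [0.001, 0.651, 0.759, 0.0]
contact_force: [2.7, 2.3, 6.8]
width: 0.0079
gripper_force: 84.1
clock: 12.82
position: [0.5366, -0.2185, 0.0915]
ee_rot: [0.001, 0.651, 0.759, 0.0]
contact_force: [1.0, 1.9, 9.9]
width: 0.0077
gripper_force: 84.7
```

The foot has entered the slot (5 mm down, force low). Continue to the rigid stop.

```bash
python3 -m pendant '[{"dx":0,"dy":0,"dz":0.001,"rx":0,"ry":0,"rz":0,"hand":0},{"dx":0,"dy":0,"dz":0.001,"rx":0,"ry":0,"rz":0,"hand":0},{"dx":0,"dy":0,"dz":0.001,"rx":0,"ry":0,"rz":0,"hand":0},{"dx":0,"dy":0,"dz":0,"rx":0,"ry":0,"rz":0,"hand":0},{"dx":0,"dy":0,"dz":0,"rx":0,"ry":0,"rz":0,"hand":0},{"dx":0,"dy":0,"dz":0,"rx":0,"ry":0,"rz":0,"hand":0}]'
python3 - <<'E'
from h import *
d=grab('wrist');s=manip.get_state();M=q2m(s['ee_rot']);print('ang',np.degrees(np.arctan2(M[1,0],M[0,0])),s['contact_force'],s['moment'])
cv2.imwrite('pics/end.png',cv2.resize(d['frame'][...,::-1],(800,500)))
E
```

```text
clock: 13.32
position: [0.5367, -0.2185, 0.0913]
ee_rot: [0.002, 0.651, 0.759, 0.0]
contact_force: [-2.6, 3.4, 25.1]
width: 0.008
gripper_force: 86.8
ang 98.74107856140024 [-2.957636    4.02770417 25.03998322] [ 0.80399261  0.48084552 -0.01386085]
```

View pics/end.png

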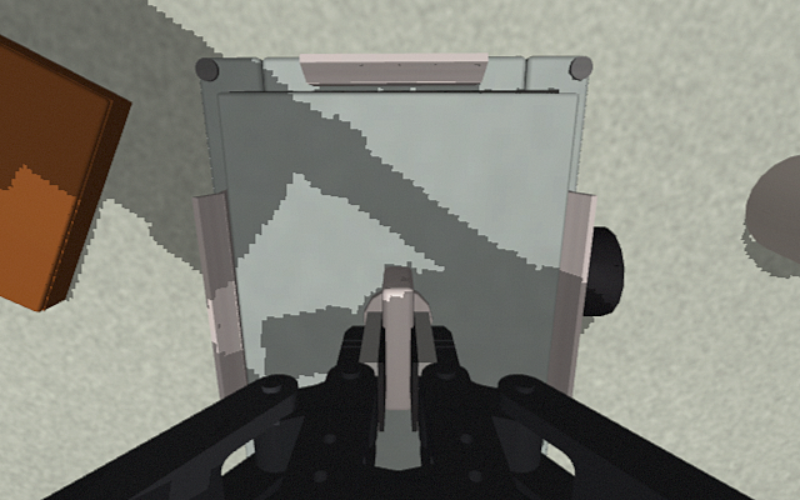

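The picture shows the cover square and level, lower between its lips, with the wing along the long side. The force jumped to 25 N with only 0.2 mm more travel, so this is the rigid stop. I'll hand in while holding.

```bash
python3 -c "
from rig import manip
print(manip.sign_off())"
```

```text
the job is handed in; nothing more can be done
None
```

I put the cover on the filter box, turned the fastener in line with the slot and pressed the cover to its stop, holding it there at about 25 N; I handed the job in at about 13.4 s, and no verdict was shown.

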